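# Stand two wall tiles on the leaning rack

## Task

Take the square wall tile and the narrow border tile out of the white crate and stand both on the ledge of the wooden rack, upright beside the border tile that is already there and leaning back as it does: glazed faces outward, backs flat against the slats, side by side with none overlapping or hanging past the end of the ledge. Set them down gently, they chip, and let go of them. Leave the tile already on the rack, the two bottles, the vase and the dustpan where they are.

Things in the scene. Friction and masses are not known exactly. Their poses are not given: they have to be found in the camera images.
- rack: Fixed wooden leaning rack on the robot's left or right, the crate on the other side. Origin on the table straight under the middle of the inner corner where ledge meets back; x points out of its open front (at zero turn away from the robot), y along the ledge, z up. The back leans 20 degrees (0.349 rad) from vertical, its top towards -x; the ledge is square to the back.
- ledge (a point): Middle of the inner corner of ledge and back, 60 mm above the table; axes as the rack. The ledge runs from y = -200 to +200 mm, without end stops. Square to the back, it runs out 28 mm from the corner along (cos 20, 0, sin 20) to a lip 8 mm high and 6 mm thick.
- slat_top (a point): Middle of the top edge of the back's upper slat, 85 mm up the slope from the ledge corner along (-sin 20, 0, cos 20); axes as the rack. A tile leans on this slat and a lower one; nothing stands behind a tile above this point.
- crate: Fixed white plastic crate 250 (x) x 210 (y) x 85 mm high, origin under its middle. On its floor, 5 mm up, a wooden insert 40 mm high has two grooves along x, 16 mm wide, at y = -45 and +45 mm. One tile stands upright in each, under edge on the floor, top 60 mm above the rim; which is in which varies. Both glazed faces look to crate +y, within 30 degrees of the robot's left.
- square_mid (a point): Centre of the loose square wall tile, 140 x 140 x 12 mm, about 0.45 kg, white glaze with blue painted lines on one face and bare terracotta on the other. x points straight out of the glazed face (6 mm from centre to face), y along the width, z up along its 140 mm height.
- square: The same square tile; origin at the middle of its under edge, 70 mm below its centre, same axes.
- border_mid (a point): Centre of the loose narrow border tile in the crate, 70 wide (y) x 140 high (z) x 12 mm thick (x), about 0.22 kg, glazed like the square one; x points straight out of the glazed face.
- border: The same narrow tile; origin at the middle of its under edge, 70 mm below its centre, same axes.
- standing_mid (a point): Centre of the other border tile, 70 x 140 x 12 mm, already standing loose on the ledge, leaning on the slats. Its place along the ledge varies, so the free lengths beside it vary: there is always room for both tiles, but one side may be too short for either. x out of its glazed face, y along the ledge, z up its height.
- bottle_a: Blue bottle with white twist cap, 64 mm across, 200 mm high, standing on the table on the robot's side of the crate; origin under its middle.
- bottle_b: Same blue bottle, standing on the table beyond the crate.
- vase: Terracotta vase, 96 mm across its belly, 165 mm high, standing on the table between robot and rack; origin under its middle.
- dustpan: Steel dustpan lying on the table in front of the rack: pan 160 x 220 mm, 50 mm high, handle along its +x, 210 mm from the origin to the handle's end; origin under the middle of the pan.
Mind the look-alikes: they are no part of the job. What is shaped like the border but purple is not meant. Leave any green look-alike of the square alone.

How it is judged:
By the outcome, as a careful person would: the job done as asked, in the order asked, and still so for the second after the job is handed in, with the robot touching nothing.
It also fails if it takes over 72 s, if anything falls off the work surface, if the arm or the gripper's body presses on something with over 40 N, if the wrist force passes 120 N, or if a joint passes its speed limit or range.

## Robot

A 6-joint arm with a two-finger parallel gripper is mounted at the origin on the work surface. World frame = base frame: x ahead of the robot, y to its left, z up, the work surface at z = 0. Lengths are in m, angles in degrees, forces in N, time in s.
With the tool pointing down it reaches from about 0.275 to 0.85 m from the base axis. Payload 19 kg.
Tool frame: the origin (TCP) lies on the centre line of the jaws, within the pads' length; the fingertips stand 25 mm ahead of it and the grasp point (between the pads) lies 6 mm ahead of it; y points along the fingers, x is the direction in which the jaws open and shut, and the axes are right-handed (so a half turn about y gives the same grasp; the last joint's range is limited). The gripper opens to 85 mm and grips with 20 to 120 N. Pads are 22 mm wide; open, the fingers measure 114 mm over their backs; the gripper's body (76 mm by 85 mm) begins 54 mm behind the grasp point. The pads swing forward as they close: fully open they stand 13 mm farther back than shut.
Start: joints at [-83.022, 8.623, 82.357, -0, 89.026, -7.678], TCP at [0.145, -0.556, 0.256] pointing down, gripper open.
Joint ranges: [-160.23, 160.23], [-39.13, 120.54], [6.94, 153.29], [-79.49, 259.48], [9.18, 160.14], [-161.06, 161.06]. Speed limits (degrees/s): [108.29, 108.29, 127.2, 172.46, 172.46, 172.46].

## Interface

Orientations are given as [roll, pitch, yaw] about the fixed x, y, z axes, in that order (R = Rz(yaw) Ry(pitch) Rx(roll)).
In Python, from bench import get_obs, grab_frame, get_calibration, sign_off, boxes_of gives the robot as it stands. The module is installed in compiled form; this text tells all that it offers.
- The arm moves only by the shell command python3 -m crank 'ROWS' [FORCE]. ROWS is JSON, a list of rows, each a list of 3 entries, a list of its own where there are three numbers: the opening, from -1 (shut) to 1 (fully open), so that 0 is half open, then the shift along the tool's x, y, z in m, then the turn, a rotation vector about the tool's x, y, z in degrees. A call has 1 to 8 rows; each row shifts and turns the commanded pose from where the row before left it, along the tool's axes as they then stand; what a row does not reach is not made up. A row lasts 1/10 s, in which the tool goes at most 50 mm and 8.59 degrees, less where a joint would pass 70% of its speed; a pose out of reach is approached as far as the arm can. A call is refused whole if a number of a shift passes 0.05 or a number of a turn 8.59, either way. A call with a gripper value outside its range is refused whole. The fingers move at their own pace and stop on an object; FORCE is the grip in N (left out, the last holds). Time passes only in rows, so rows that do not move let the fingers close. It gives the time, the measured TCP pose, the force and the opening at its end, in the units of the state.
- get_obs(): the state, without advancing time (a new reading comes with each control period).
- grab_frame(name): name is "scene" or "top"; returns (picture, depth): 384x512x3 uint8, blue, green, red; 384x512 float32, m along the optical axis (not along the pixel's ray), 0 where there is no reading.
- get_calibration(name): a dict with "K" (3x3 intrinsics, pixels), "view" (4x4, takes a point from world to camera coordinates). Camera axes: x right, y down, z forward; pixel columns grow to the right and rows downward; lengths in m; the calibration is good to about 2 mm. A picture is of the moment at which its call begins. get_calibration takes no time and is no camera call.
- sign_off(): hands the job in, once; it reports no verdict.
Trained networks look in the newest picture that a camera, given by its name, has taken for a name from the list of things; names that differ only in an ending like _2 or _b are one class to them, and where a whole thing is asked for, a point or a joint stands for the part that bears it (a point fixed in the world has none). Each returns a list of dicts, best first, with "score" (0 to 1); they miss things now and then, are a little off and sometimes report something else, mostly with a low value. They report only what shows in the picture. A call takes as long as a camera call. They do not tell look-alikes from the thing itself.
- boxes_of(camera, query): "rect" ([centre column, centre row, width, height] as shares, 0 to 1, of the picture: columns of its width, rows of its height, round what is visible of it).
The state is a dict: "time": time; "qpos": joint angles; "dq": joint speeds; "joint_efforts": joint torques, N m; "eef_pos": TCP position; "tcp_rot": TCP orientation; "contact_force": force on the tool from outside, world axes, zero at the start; "wrist_torque": the same for the moment, N m; "opening": finger opening in m.
Only numpy, scipy, OpenCV 4.12 (cv2) and the standard library are available. Lean on these libraries where they do the work, as an engineer would, in place of code of your own. Each camera call takes 0.05 s, during which the arm holds its last target.

## Working session

There is one attempt and no reset: what is moved stays moved. The work goes in short steps, Python scripts to look and compute and a shell command to move; the robot and the scene stay as the last step left them, time stands still between calls to the robot, and variables do not carry over. Pictures are saved under pics/ and viewed, and the job is handed in when it is done.

```bash
mkdir -p pics; ls
python3 - <<'E'
from bench import *
import cv2,numpy as np
print(get_obs())
for n in ("scene","top"):
    p,d=grab_frame(n); cv2.imwrite(f"pics/{n}0.png",p); np.save(f"pics/{n}0.npy",d)
    c=get_calibration(n); print(n,c["K"],c["view"])
E
```

```text
pics
{'time': 0.0, 'qpos': array([-8.30220947e+01,  8.65083971e+00,  8.23934519e+01,  1.04822636e-03,
        8.90258483e+01, -7.67739579e+00]), 'dq': array([ 0.11094615, -0.0676629 , -0.10318063, -0.06307276,  0.05639334,
        0.06037185]), 'joint_efforts': array([ 5.07886034e-04, -7.13058043e+01, -5.70880044e+01, -1.98340972e-04,
        8.56595492e-03, -2.87969840e-05]), 'eef_pos': array([ 0.14543869, -0.5560778 ,  0.25567267]), 'tcp_rot': array([-8.99895910e+01,  6.93711308e-02, -7.53447111e+01]), 'contact_force': array([0.14070225, 0.12594886, 0.50947817]), 'wrist_torque': array([0.03254866, 0.03243246, 0.0265831 ]), 'opening': 0.08547930537975848}
scene [[459.83198031   0.         254.66853286]
 [  0.         459.83198031 192.60228733]
 [  0.           0.           1.        ]] [[ 0.85010429  0.52653092 -0.00937446 -0.39959751]
 [ 0.38110766 -0.627403   -0.67905996 -0.17082032]
 [-0.36342763  0.5736991  -0.73402295  1.53671528]
 [ 0.          0.          0.          1.        ]]
top [[498.19010941   0.         263.39189711]
 [  0.         498.19010941 195.17654366]
 [  0.           0.           1.        ]] [[ 0.01147632 -0.99992932  0.00310484 -0.08809447]
 [-0.99290526 -0.01176311 -0.11832488  0.5209291 ]
 [ 0.11835304 -0.00172487 -0.99297008  1.3273514 ]
 [ 0.          0.          0.          1.        ]]
```

View pics/scene0.png

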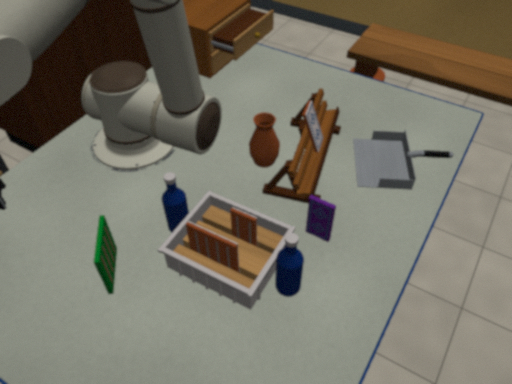

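View pics/top0.png

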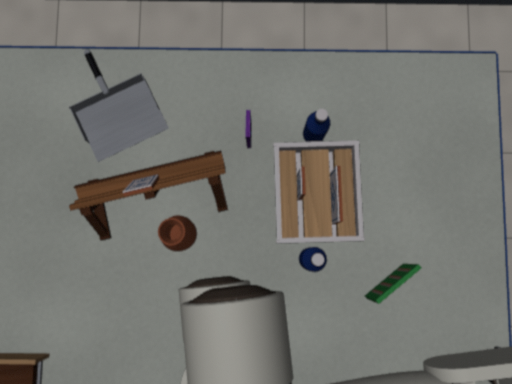

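Scene picture: crate on the robot's right (scene ~225,245), with the wide tile (square) at (212,243) and the narrow one at (243,223). The rack is at ~(310,150) with a light standing tile at (315,125), the purple look-alike at (320,217) and the green one at (105,255), both outside the crate. Top picture: border in the left groove at (300,182), square in the right groove at (336,193).

```bash
cat > h.py <<'E'
import numpy as np,cv2
from bench import *
def cloud(n,d):
    c=get_calibration(n);K=np.array(c["K"]);V=np.array(c["view"])
    v,u=np.mgrid[:d.shape[0],:d.shape[1]]
    P=np.stack([(u-K[0,2])*d/K[0,0],(v-K[1,2])*d/K[1,1],d],-1)
    W=(P-V[:3,3])@V[:3,:3]
    W[d==0]=np.nan
    return W
def proj(n,p):
    c=get_calibration(n);K=np.array(c["K"]);V=np.array(c["view"])
    q=V[:3,:3]@np.asarray(p)+V[:3,3]; q=K@q; return q[:2]/q[2]
E
python3 - <<'E'
from h import *
W={n:cloud(n,np.load(f"pics/{n}0.npy")) for n in("top","scene")}
img={n:cv2.imread(f"pics/{n}0.png") for n in W}
for n in W:
    for q in ("crate","square","border","standing_mid","rack","bottle_a","vase","dustpan"):
        print(n,q,[(np.round(np.array(r["rect"])*[512,384,512,384]).astype(int).tolist(),round(r["score"],2)) for r in boxes_of(n,q)][:4])
w=W["top"]
t=w[140:245,270:365].reshape(-1,3)
print("z hist",np.histogram(t[:,2],bins=np.arange(0,.17,.01)))
rim=t[(t[:,2]>.078)&(t[:,2]<.092)]
print("rim",cv2.minAreaRect(rim[:,:2].astype(np.float32)*1000),len(rim))
for a,b in((285,318),(318,352)):
    for n_ in ("top",):
        s=w[150:235,a:b].reshape(-1,3); s=s[s[:,2]>.1]
        print(a,len(s),cv2.minAreaRect(s[:,:2].astype(np.float32)*1000),np.percentile(s[:,2],[5,50,95]), s.min(0),s.max(0))
for n,(x0,x1,y0,y1) in {"top":(55,240,130,250),"scene":(250,350,80,205)}.items():
    c=img[n][y0:y1,x0:x1]; cv2.imwrite(f"pics/rack_{n}.png",cv2.resize(c,None,fx=4,fy=4,interpolation=cv2.INTER_CUBIC))
E
```

```text
top crate [([317, 193, 93, 104], 0.73)]
top square [([338, 194, 14, 60], 0.85), ([393, 285, 56, 42], 0.78)]
top border [([301, 182, 12, 35], 0.81), ([250, 130, 9, 44], 0.75)]
top standing_mid [([142, 184, 35, 21], 0.74)]
top rack [([151, 197, 158, 91], 0.59)]
top bottle_a [([310, 260, 27, 28], 0.84), ([317, 126, 28, 31], 0.58)]
top vase [([177, 234, 43, 35], 0.69)]
top dustpan [([120, 106, 100, 111], 0.83)]
scene crate [([228, 251, 139, 112], 0.8)]
scene square [([211, 247, 57, 49], 0.83), ([314, 126, 21, 48], 0.6), ([106, 255, 21, 83], 0.59)]
scene border [([243, 229, 27, 39], 0.95)]
scene standing_mid [([312, 127, 23, 51], 0.81)]
scene rack [([303, 145, 78, 114], 0.79), ([244, 225, 25, 39], 0.43)]
scene bottle_a [([177, 201, 29, 61], 0.6), ([288, 264, 28, 63], 0.55)]
scene vase [([264, 140, 26, 53], 0.68)]
scene dustpan [([404, 162, 99, 61], 0.95)]
z hist (array([ 945,   60,   46,  267, 4779,  317,  171,  220, 1749,   83,   40,
         53,   39,   55,  407,    8]), array([0.  , 0.01, 0.02, 0.03, 0.04, 0.05, 0.06, 0.07, 0.08, 0.09, 0.1 ,
       0.11, 0.12, 0.13, 0.14, 0.15, 0.16]))
rim ((528.57861328125, -225.03680419921875), (266.98193359375, 228.7074432373047), 2.3019213676452637) 1882
285 180 ((546.431396484375, -179.08969116210938), (69.2324447631836, 12.67204475402832), 1.6522738933563232) [0.11046661 0.1445863  0.14864502] [ 0.51171203 -0.18605855  0.1024624 ] [ 0.58117795 -0.17196083  0.15302866]
318 422 ((515.1480102539062, -270.4128723144531), (139.62396240234375, 13.51999282836914), 2.480865001678467) [0.10644297 0.14322141 0.14815602] [ 0.44528987 -0.27875134  0.100252  ] [ 0.58485343 -0.26120035  0.1515705 ]
```

Run:
```python
import cv2
for n,(x0,x1,y0,y1) in {"top":(265,375,100,270),"scene":(155,340,165,305)}.items():
    c=cv2.imread(f"pics/{n}0.png")[y0:y1,x0:x1]; cv2.imwrite(f"pics/crate_{n}.png",cv2.resize(c,None,fx=3.5,fy=3.5,interpolation=cv2.INTER_CUBIC))
```

```text
(no output)
```

View pics/crate_scene.png

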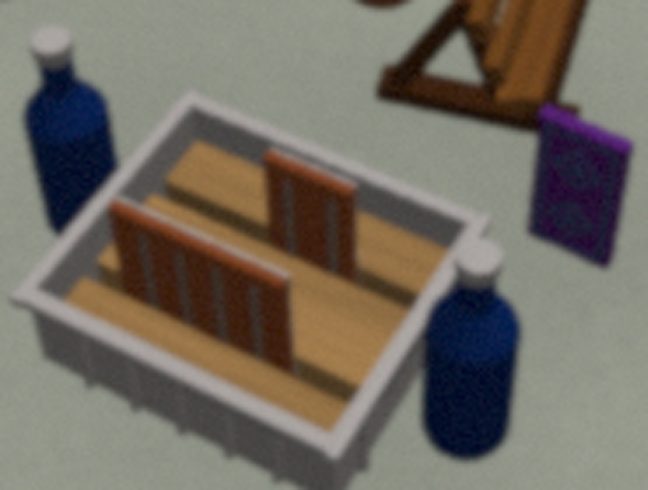

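View pics/rack_top.png

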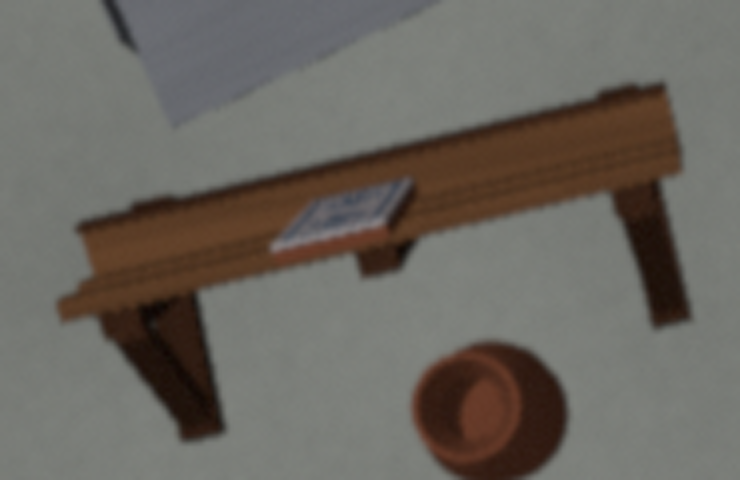

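View pics/rack_scene.png

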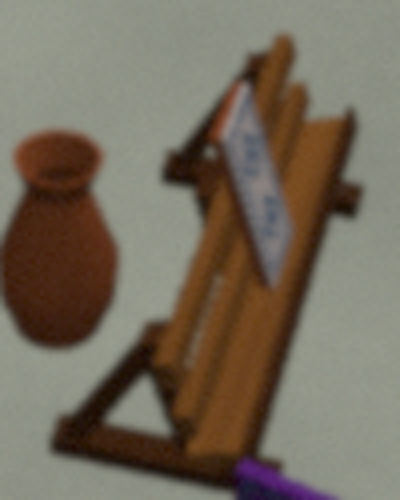

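Run:
```python
from h import *
from scipy.optimize import least_squares
s,c=np.sin(np.radians(20)),np.cos(np.radians(20))
W={n:cloud(n,np.load(f"pics/{n}0.npy")) for n in("top","scene")}
P=np.vstack([W["top"][140:250,60:235].reshape(-1,3),W["scene"][85:205,262:345].reshape(-1,3)])
P=P[~np.isnan(P[:,0])]; P=P[(P[:,2]>.045)&(P[:,2]<.3)]
def ab(P,p):
    x,y,th=p; R=np.array([[np.cos(th),-np.sin(th)],[np.sin(th),np.cos(th)]])
    q=(P[:,:2]-[x,y])@R; z=P[:,2]-.06
    return q[:,0]*c+z*s, q[:,1], -q[:,0]*s+z*c
def seg(a,b,p,q):
    d=np.subtract(q,p);t=np.clip(((a-p[0])*d[0]+(b-p[1])*d[1])/(d@d),0,1)
    return np.hypot(a-p[0]-t*d[0],b-p[1]-t*d[1])
def res(p,P=P):
    a,y,b=ab(P,p)
    r=np.min([seg(a,b,(0,0),(0,.085)),seg(a,b,(0,0),(.028,0)),seg(a,b,(.028,.008),(.034,.008)),seg(a,b,(.034,-.005),(.034,.008)),seg(a,b,(-.012,.085),(0,.085))],0)
    e=np.maximum(abs(y)-.2,0)
    return np.minimum(np.hypot(r,e),.02)
# init from top pixels
m=W["top"]; i=m[176,150]; print(i)
best=None
for dx in(-.03,0,.03):
  for dy in (-.03,0,.03):
    f=least_squares(res,[i[0]+dx,i[1]+dy,np.radians(14)],loss='soft_l1',f_scale=.003,x_scale=[.01,.01,.05])
    if best is None or f.cost<best.cost: best=f
p=best.x; print(p[:2],np.degrees(p[2]),best.cost,np.median(res(p)))
# y extents: from ledge points
a,y,b=ab(P,p)
for lo,hi,nm in((-.006,.04,'ledge'),):
    k=(a>.005)&(a<.036)&(abs(b)<.012); ys=np.sort(y[k]); print(nm,k.sum(),ys[:5],ys[-5:])
for n in W:
    w=W[n]; Q=w.reshape(-1,3); a,y,b=ab(np.nan_to_num(Q),p)
    k=(a>.004)&(a<.022)&(b>.02)&(b<.16)&(abs(y)<.25)
    print(n,k.sum(),"y",np.percentile(y[k],[1,3,50,97,99]),"a",np.percentile(a[k],[5,50,95]),"b",np.percentile(b[k],[2,98]))
    if n=='top':
        k=(abs(a)<.02)&(b>.125)&(b<.15)&(abs(y)<.25); print('topedge',k.sum(),np.percentile(y[k],[1,5,50,95,99]))
# overlay
th=p[2]
def world(a,y,b):
    q=np.array([a*c-b*s,y]); return np.array([p[0]+q[0]*np.cos(th)-q[1]*np.sin(th),p[1]+q[0]*np.sin(th)+q[1]*np.cos(th),.06+a*s+b*c])
for n in W:
    im=cv2.resize(cv2.imread(f"pics/{n}0.png"),None,fx=4,fy=4,interpolation=cv2.INTER_CUBIC)
    for pts in ([(0,-.2,0),(.034,-.2,0),(.034,.2,0),(0,.2,0),(0,-.2,0),(0,-.2,.085),(0,.2,.085),(0,.2,0)],):
        q=[((np.array(proj(n,world(*t)))+.5)*4).astype(int) for t in pts]; cv2.polylines(im,[np.array(q)],False,(0,255,0),1)
    im=im[480:1040,200:960] if n=='top' else im[320:820,1040:1400]
    cv2.imwrite(f"pics/fit_{n}.png",im)
```

```text
[0.56557147 0.2208285  0.06660932]
[0.55478137 0.21868398] 14.33999830709562 0.18897553354253038 0.003668315972972782
ledge 2465 [-0.20252976 -0.20197031 -0.201966   -0.20092434 -0.20025267] [0.19998177 0.20005943 0.20017636 0.20072604 0.20089652]
top 333 y [-0.02258078 -0.02221502  0.00873346  0.0442956   0.04719348] a [0.00486822 0.01216931 0.01304217] b [0.02419097 0.14306904]
topedge 178 [-0.02185775 -0.02010886  0.01199923  0.04339219  0.04678034]
scene 470 y [-0.06542386 -0.02411569  0.00125301  0.04543288  0.04828226] a [0.00508634 0.01361113 0.01540031] b [0.02309331 0.14283135]
```

View pics/fit_top.png

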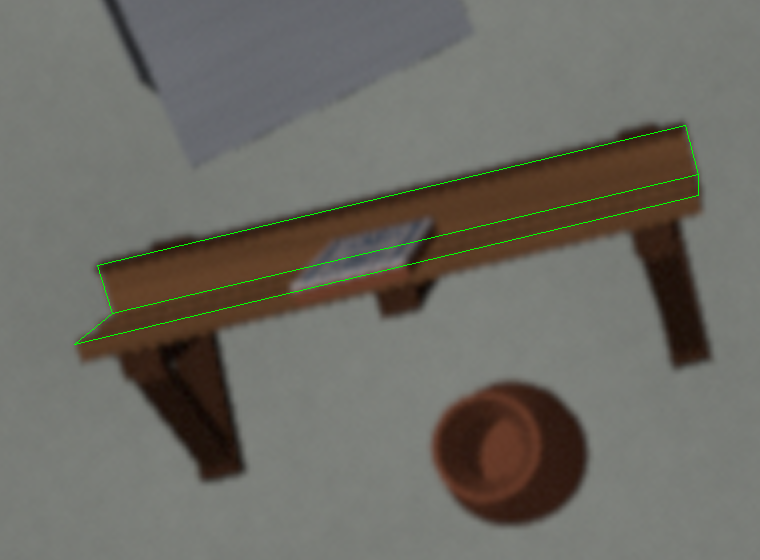

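View pics/fit_scene.png

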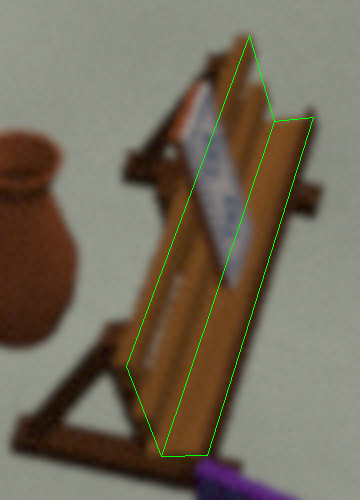

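The fit sits on the rack well. The standing tile spans y = -0.023 to +0.047 on the ledge, so the square goes on the -y side (177 mm free) and the border on the +y side (153 mm free).

Candidates: for the square, top (338,194) in the crate or green (393,285); for the border, top (301,182) in the crate or purple (250,130). The crate ones fit, as they stand in the grooves with terracotta backs and white glaze, and the enlarged crop confirms it.

```bash
cat >> h.py <<'E'
from scipy.spatial.transform import Rotation as Rot
RACK=(0.55478,0.21868,np.radians(14.34))
def racktgt(y,b,a=.006):
    "tool pose with grasp point(6mm ahead of tcp) at ledge coords a,y,b"
    s,c=np.sin(np.radians(20)),np.cos(np.radians(20)); x0,y0,t=RACK
    ex=np.array([np.cos(t),np.sin(t),0]);ey=np.array([-np.sin(t),np.cos(t),0]);ez=np.array([0,0,1.])
    A=c*ex+s*ez;B=-s*ex+c*ez
    R=np.stack([A,-B,ey],1)
    return np.array([x0,y0,.06])+a*A+y*ey+(b+.006)*B,R
def uptgt(x,y,z,yaw):
    return np.array([x,y,z]),Rot.from_euler('xyz',[-90,0,yaw],degrees=True).as_matrix()
def delta(p,R):
    o=get_obs(); R0=Rot.from_euler('xyz',o["tcp_rot"],degrees=True)
    print("t",round(o["time"],2),"pos",np.round(o["eef_pos"],4),"rpy",np.round(o["tcp_rot"],2),"F",np.round(o["contact_force"],1),"open",round(o["opening"],4))
    print("q",np.round(o["qpos"],1))
    print("shift tool now mm",np.round(R0.inv().apply(p-o["eef_pos"])*1000,1),"turn",np.round((R0.inv()*Rot.from_matrix(R)).as_rotvec(degrees=True),2),"shift in target axes mm",np.round(R.T@(p-o["eef_pos"])*1000,1))
E
python3 -m crank '[[1,[-0.018,-0.004,0.043],[0,0,0]],[1,[-0.018,-0.004,0.043],[0,0,0]],[1,[-0.018,-0.004,0.043],[0,0,0]],[1,[-0.018,-0.004,0.043],[0,0,0]],[1,[-0.018,-0.004,0.043],[0,0,0]],[1,[-0.018,-0.004,0.043],[0,0,0]],[1,[-0.018,-0.004,0.043],[0,0,0]],[1,[-0.018,-0.004,0.043],[0,0,0]]]' 40
python3 -m crank '[[1,[-0.018,0,0.043],[0,0,0]],[1,[-0.018,0,0.043],[0,0,0]],[1,[0,0,0],[0,-8.5,0]],[1,[0,0,0],[0,-8.5,0]],[1,[0,0,0],[0,-8.5,0]],[1,[0,0,0],[0,-8.5,0]],[1,[0,0,0],[0,-8.5,0]],[1,[0,0,0],[0,-8.5,0]]]'
python3 -m crank '[[1,[0,0,0],[0,-8.5,0]],[1,[0,0,0],[0,-8.5,0]],[1,[0,0,0],[0,-8.5,0]],[1,[0,0,0],[0,-8.5,0]],[1,[0,0,0],[0,-8.5,0]],[1,[0,0,0],[0,-8.5,0]],[1,[0,0,0],[0,-8.5,0]]]'
python3 -c "
from h import *
delta(*uptgt(.5151,-.2704,.118,92.3))"
```

```text
time: 1.7
eef_pos: [0.4431, -0.3284, 0.2887]
tcp_rot: [-90.0, -0.0, -75.3]
contact_force: [1.3, -0.4, 0.3]
opening: 0.0856
time: 2.5
eef_pos: [0.5159, -0.2733, 0.2883]
tcp_rot: [-90.0, 0.0, -24.0]
contact_force: [-0.0, -0.2, 0.5]
opening: 0.0855
time: 3.2
eef_pos: [0.5159, -0.2733, 0.2883]
tcp_rot: [-90.0, -0.0, 35.5]
contact_force: [-0.3, -0.0, -0.3]
opening: 0.0854
t 3.2 pos [ 0.5159 -0.2733  0.2883] rpy [-89.99  -0.    35.51] F [-0.3 -0.  -0.3] open 0.0854
q [-35.5   9.2  78.    0.   92.8 -71. ]
shift tool now mm [  1.  170.3   2.8] turn [ -0.   -56.79   0.  ] shift in target axes mm [  3.  170.3   0.7]
```

```bash
python3 -m crank '[[1,[0,0,0],[0,-7.1,0]],[1,[0,0,0],[0,-7.1,0]],[1,[0,0,0],[0,-7.1,0]],[1,[0,0,0],[0,-7.1,0]],[1,[0,0,0],[0,-7.1,0]],[1,[0,0,0],[0,-7.1,0]],[1,[0,0,0],[0,-7.1,0]],[1,[0,0,0],[0,-7.1,0]]]'
python3 -m crank '[[1,[0.003,0.04,0.001],[0,0,0]],[1,[0,0.04,0],[0,0,0]],[1,[0,0,0],[0,0,0]]]'
python3 - <<'E'
from h import *
delta(*uptgt(.5151,-.2704,.118,92.3))
p,d=grab_frame("top");cv2.imwrite("pics/t1.png",cv2.resize(p[120:280,250:400],None,fx=4,fy=4,interpolation=cv2.INTER_CUBIC))
p,d=grab_frame("scene");cv2.imwrite("pics/s1.png",cv2.resize(p[130:310,130:330],None,fx=3,fy=3,interpolation=cv2.INTER_CUBIC))
E
```

```text
time: 4.0
eef_pos: [0.5159, -0.2733, 0.2883]
tcp_rot: [-90.0, -0.0, 92.2]
contact_force: [0.1, 0.1, 0.4]
opening: 0.0853
time: 4.3
eef_pos: [0.5132, -0.2692, 0.2036]
tcp_rot: [-89.7, -0.3, 92.0]
contact_force: [-1.1, 0.6, -0.0]
opening: 0.0855
t 4.3 pos [ 0.5132 -0.2692  0.2036] rpy [-89.65  -0.27  91.95] F [-1.1  0.6 -0. ] open 0.0855
q [ -35.3   10.7   86.     0.    83.7 -127.3]
shift tool now mm [-1.6 85.6 -2.3] turn [-0.34 -0.34  0.27] shift in target axes mm [-1.3 85.6 -1.8]
```

View pics/s1.png

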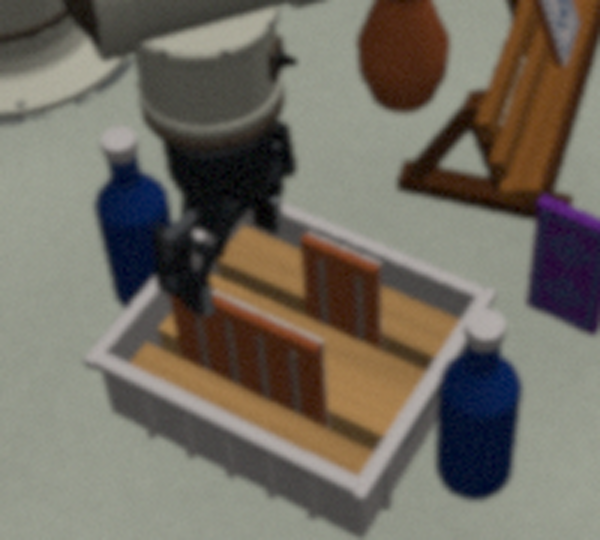

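View pics/t1.png

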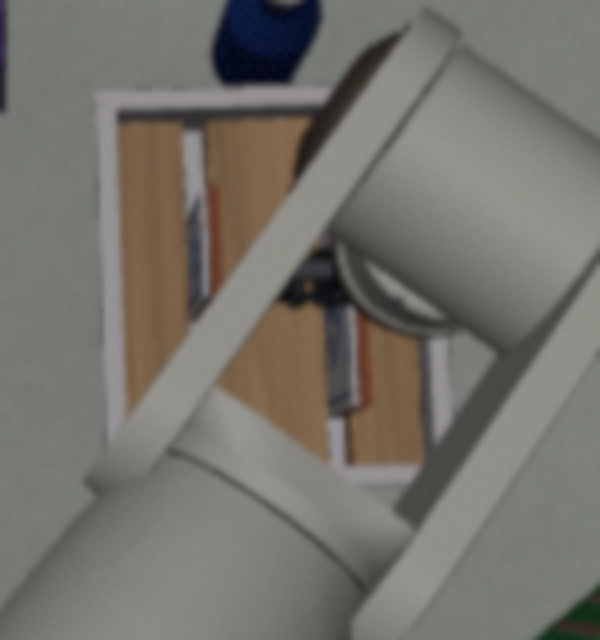

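Scene crop: the open fingers straddle the square tile's row at (205,270), and the top crop puts the hand over the tile's middle. Descending and gripping.

```bash
python3 -m crank '[[1,[-0.001,0.03,-0.001],[0,0,0]],[1,[0,0.03,-0.001],[0,0,0]],[1,[0,0.015,0],[0,0,0]],[1,[0,0.008,0],[0,0,0]],[1,[0,0,0],[0,0,0]]]'
python3 -c "
from h import *
delta(*uptgt(.5151,-.2704,.120,92.3))"
```

```text
time: 4.9
eef_pos: [0.5171, -0.2715, 0.126]
tcp_rot: [-90.0, 0.0, 92.0]
contact_force: [0.4, -0.4, -0.1]
opening: 0.0854
t 4.9 pos [ 0.5171 -0.2715  0.126 ] rpy [-9.002e+01  1.000e-02  9.196e+01] F [ 0.4 -0.4 -0.1] open 0.0854
q [ -35.3   14.1   91.3    0.    74.6 -127.2]
shift tool now mm [1.2 6.  2. ] turn [ 0.02 -0.34 -0.01] shift in target axes mm [1.2 6.  2. ]
```

```bash
python3 -m crank '[[1,[0.001,0.006,0.002],[0,-0.3,0]],[1,[0,0,0],[0,0,0]],[0.2,[0,0,0],[0,0,0]],[0.2,[0,0,0],[0,0,0]],[-0.4,[0,0,0],[0,0,0]],[-1,[0,0,0],[0,0,0]],[-1,[0,0,0],[0,0,0]],[-1,[0,0,0],[0,0,0]]]' 50
python3 -m crank '[[-1,[0,0,0],[0,0,0]],[-1,[0,0,0],[0,0,0]],[-1,[0,0,0],[0,0,0]],[-1,[0,0,0],[0,0,0]]]'
python3 -c "
from h import *
delta(*uptgt(.5151,-.2704,.120,92.3))"
```

```text
time: 5.7
eef_pos: [0.5149, -0.2704, 0.1194]
tcp_rot: [-90.0, -0.0, 92.3]
contact_force: [-1.1, -0.2, 1.3]
opening: 0.0117
time: 6.1
eef_pos: [0.5149, -0.2704, 0.1195]
tcp_rot: [-90.0, 0.0, 92.3]
contact_force: [-0.5, 0.3, 4.7]
opening: 0.0114
t 6.1 pos [ 0.5149 -0.2704  0.1195] rpy [-90.01   0.    92.26] F [-0.5  0.3  4.7] open 0.0114
q [ -35.3   14.1   92.1    0.    73.8 -127.6]
shift tool now mm [-0.  -0.5 -0.2] turn [ 0.01 -0.04 -0.  ] shift in target axes mm [-0.  -0.5 -0.2]
```

```bash
python3 -m crank '[[-1,[0,-0.01,0],[0,0,0]],[-1,[0,-0.02,0],[0,0,0]],[-1,[0,-0.03,0],[0,0,0]],[-1,[0,-0.035,0],[0,0,0]],[-1,[0,-0.035,0],[0,0,0]],[-1,[0,-0.035,0],[0,0,0]],[-1,[0,-0.035,0],[0,0,0]],[-1,[0,-0.035,0],[0,0,0]]]'
python3 - <<'E'
from h import *
p,d=grab_frame("scene");cv2.imwrite("pics/s2.png",cv2.resize(p[60:310,130:350],None,fx=2.4,fy=2.4,interpolation=cv2.INTER_CUBIC))
delta(*racktgt(-.105,.16,.012))
E
```

```text
time: 6.9
eef_pos: [0.5144, -0.2701, 0.356]
tcp_rot: [-90.0, -0.0, 92.3]
contact_force: [0.9, 0.0, -3.6]
opening: 0.0115
t 6.95 pos [ 0.5149 -0.2704  0.3621] rpy [-90.3    0.23  92.26] F [-0.3  0.2  3.6] open 0.0111
q [ -35.3    8.5   70.4    0.   100.7 -127.6]
shift tool now mm [375.5 140.7 -35.8] turn [-13.19  77.14 -16.79] shift in target axes mm [ 58.8 172.5 359. ]
```

View pics/s2.png

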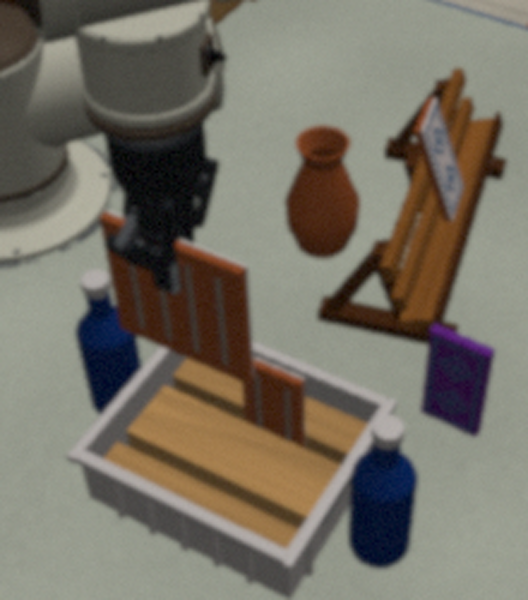

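The square is held upright at scene crop (175,290) and clear of the crate. Carrying it over to the rack.

```bash
python3 -m crank '[[-1,[0.03,0,-0.003],[0,0,0]],[-1,[0.04,0,-0.004],[0,0,0]],[-1,[0.04,0,-0.004],[0,0,0]],[-1,[0.04,0,-0.004],[0,0,0]],[-1,[0.04,0,-0.004],[0,0,0]],[-1,[0.04,0,-0.004],[0,0,0]],[-1,[0.04,0,-0.004],[0,0,0]],[-1,[0.04,0,-0.004],[0,0,0]]]'
python3 -m crank '[[-1,[0.04,0,-0.003],[0,0,0]],[-1,[0.02,0,-0.002],[0,0,0]],[-1,[0,0,0],[0,7,0]],[-1,[0,0,0],[0,7,0]],[-1,[0,0,0],[0,7,0]],[-1,[0,0,0],[0,7,0]],[-1,[0,0,0],[0,7,0]],[-1,[0,0,0],[0,7,0]]]'
python3 -m crank '[[-1,[0,0,0],[0,7,0]],[-1,[0,0,0],[0,7,0]],[-1,[0,0,0],[0,7,0]],[-1,[0,0,0],[0,7,0]],[-1,[0,0,0],[0,7,0]],[-1,[0,0,0],[0,0.9,0]],[-1,[0,0,0],[0,0,0]]]'
python3 - <<'E'
from h import *
delta(*racktgt(-.105,.16,.012))
E
```

```text
time: 7.75
eef_pos: [0.5331, 0.0423, 0.3545]
tcp_rot: [-90.0, -0.0, 92.3]
contact_force: [1.1, -0.3, -3.8]
opening: 0.0114
time: 8.55
eef_pos: [0.536, 0.1007, 0.3543]
tcp_rot: [-90.0, 0.0, 50.0]
contact_force: [0.8, 0.9, -2.7]
opening: 0.0114
time: 9.25
eef_pos: [0.5361, 0.1008, 0.3543]
tcp_rot: [-90.0, 0.0, 14.5]
contact_force: [-0.6, -0.1, -2.7]
opening: 0.0112
t 9.25 pos [0.5361 0.1008 0.3543] rpy [-8.999e+01  2.000e-02  1.451e+01] F [-0.6 -0.1 -2.7] open 0.0112
q [  2.5   4.3  76.    0.   99.8 -12. ]
shift tool now mm [  1.9 134.2   4.6] turn [ -0.04   0.17 -20.02] shift in target axes mm [-44.2 126.8   4.6]
```

```bash
python3 -m crank '[[-1,[0,0,0],[0,0.1,-5]],[-1,[0,0,0],[0,0,-5]],[-1,[0,0,0],[0,0,-5]],[-1,[0,0,0],[0,0,-5]],[-1,[0,0,0],[0,0,0]]]'
python3 - <<'E'
from h import *
delta(*racktgt(-.105,.14,.016))
E
```

```text
time: 9.75
eef_pos: [0.535, 0.1006, 0.3546]
tcp_rot: [-90.1, -20.1, 14.4]
contact_force: [0.2, -0.1, -3.3]
opening: 0.0116
t 9.75 pos [0.535  0.1006 0.3546] rpy [-90.06 -20.13  14.42] F [ 0.2 -0.1 -3.3] open 0.0116
q [ -0.2  -8.3  90.2   5.   78.6 -14.7]
shift tool now mm [-39.6 147.3   4.6] turn [0.03 0.08 0.13] shift in target axes mm [-39.3 147.4   4.5]
```

```bash
python3 -m crank '[[-1,[-0.02,0.02,0.004],[0,0,0]],[-1,[-0.02,0.03,0.001],[0,0,0]],[-1,[0,0.035,0],[0,0,0]],[-1,[0,0.03,0],[0,0,0]],[-1,[0,0.02,0],[0,0,0]],[-1,[0,0.01,0],[0,0,0]],[-1,[0,0,0],[0,0,0]]]'
cat >> h.py <<'E'
def ledge(P):
    s,c=np.sin(np.radians(20)),np.cos(np.radians(20));x,y,th=RACK
    R=np.array([[np.cos(th),-np.sin(th)],[np.sin(th),np.cos(th)]])
    q=(P[...,:2]-[x,y])@R; z=P[...,2]-.06
    return np.stack([q[...,0]*c+z*s,q[...,1],-q[...,0]*s+z*c],-1)
def look(tag,box=(40,90,400,250)):
    for n in("scene","top"):
        p,d=grab_frame(n);cv2.imwrite(f"pics/{tag}_{n}.png",p);np.save(f"pics/{tag}_{n}.npy",d)
        x0,y0,x1,y1=(230,30,380,230) if n=="scene" else (50,110,270,260)
        cv2.imwrite(f"pics/{tag}_{n}c.png",cv2.resize(p[y0:y1,x0:x1],None,fx=3,fy=3,interpolation=cv2.INTER_CUBIC))
E
python3 - <<'E'
from h import *
delta(*racktgt(-.105,.12,.014))
look("a")
for n in("scene","top"):
    L=ledge(cloud(n,np.load(f"pics/a_{n}.npy")).reshape(-1,3))
    k=(L[:,1]>-.2)&(L[:,1]<-.035)&(L[:,2]>.04)&(L[:,2]<.155)&(L[:,0]>.008)&(L[:,0]<.04)
    K=L[k]; print(n,len(K))
    if len(K)>20:
        print("y",np.percentile(K[:,1],[2,98]),"b",np.percentile(K[:,2],[1,99]))
        for lo in np.arange(.04,.15,.02):
            m=(K[:,2]>lo)&(K[:,2]<lo+.02)
            if m.sum()>5: print(round(lo,2),m.sum(),np.percentile(K[m,0],[20,50,80]))
E
```

```text
time: 10.45
eef_pos: [0.5465, 0.1087, 0.2032]
tcp_rot: [-90.0, -19.8, 14.3]
contact_force: [-0.8, -0.9, -3.0]
opening: 0.0117
t 10.45 pos [0.5465 0.1087 0.2032] rpy [-89.98 -19.79  14.33] F [-0.8 -0.9 -3. ] open 0.0117
q [  0.9  -3.6 103.4   5.2  61.1 -15.2]
shift tool now mm [-1.8 20.6 -0.4] turn [-0.02 -0.01 -0.21] shift in target axes mm [-1.9 20.6 -0.4]
scene 788
y [-0.17851493 -0.04175733] b [0.04112208 0.15385438]
0.04 141 [0.01967708 0.02091278 0.02173359]
0.06 136 [0.01966928 0.02095223 0.02176947]
0.08 147 [0.01959185 0.02105259 0.02188699]
0.1 138 [0.02025716 0.02135428 0.02225622]
0.12 121 [0.01925187 0.02146059 0.02328514]
0.14 105 [0.01974717 0.02149778 0.02605234]
top 193
y [-0.17760031 -0.09482496] b [0.04406934 0.1528245 ]
0.04 34 [0.01981844 0.02022417 0.0204831 ]
0.06 34 [0.0199196  0.02032369 0.02053939]
0.08 36 [0.01998937 0.02035233 0.02071513]
0.1 29 [0.01991688 0.02026332 0.02060946]
0.12 33 [0.02006758 0.02052884 0.02090791]
0.14 27 [0.02016012 0.02040971 0.02066683]
```

View pics/a_scenec.png

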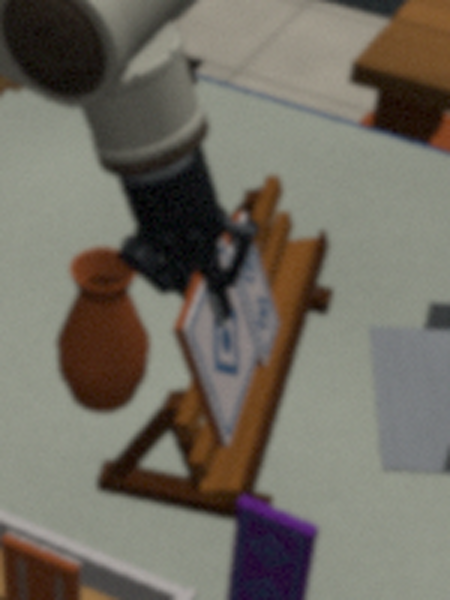

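View pics/a_topc.png

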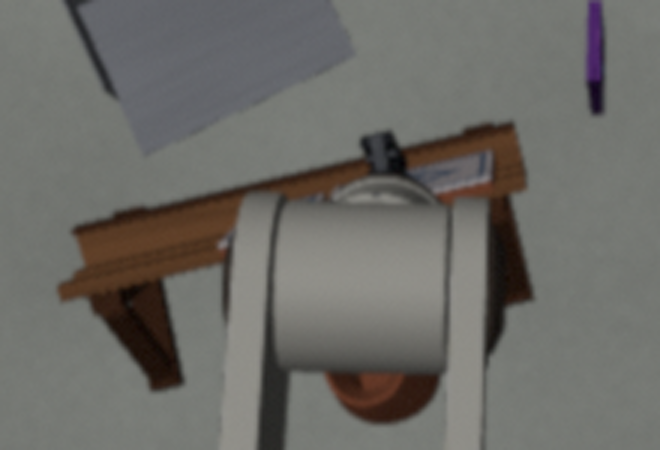

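Scene crop: the square is over the ledge's -y side at (225,370), glaze outward and clear of the standing tile. Its face is parallel at a = 20.5 mm and the bottom is about 32 mm above the ledge.

```bash
python3 -m crank '[[-1,[-0.002,0.01,0],[0,0,-0.2]],[-1,[-0.002,0.008,0],[0,0,0]],[-1,[-0.002,0.006,0],[0,0,0]],[-1,[0,0,0],[0,0,0]],[-1,[0,0,0],[0,0,0]]]'
python3 -c "
from h import *
delta(*racktgt(-.105,.1085,.006))"
python3 -m crank '[[-1,[0,0.003,0],[0,0,0]],[-1,[0,0,0],[0,0,0]]]'
python3 -m crank '[[-1,[0,0.002,0],[0,0,0]],[-1,[0,0,0],[0,0,0]]]'
python3 -c "
from h import *
delta(*racktgt(-.105,.1085,.006))"
```

```text
time: 11.05
eef_pos: [0.5491, 0.1092, 0.1798]
tcp_rot: [-90.0, -20.2, 14.3]
contact_force: [0.4, 0.2, -3.8]
opening: 0.0112
t 11.05 pos [0.5491 0.1092 0.1798] rpy [-89.99 -20.19  14.25] F [ 0.4  0.2 -3.8] open 0.0112
q [  0.9  -2.5 105.2   5.4  57.7 -15.5]
shift tool now mm [-4.4  9.2 -0.3] turn [ 0.02 -0.08  0.19] shift in target axes mm [-4.4  9.2 -0.3]
time: 11.25
eef_pos: [0.5502, 0.1095, 0.1769]
tcp_rot: [-90.0, -20.2, 14.3]
contact_force: [0.9, 0.3, -3.8]
opening: 0.0117
time: 11.45
eef_pos: [0.5509, 0.1097, 0.1749]
tcp_rot: [-90.0, -20.2, 14.3]
contact_force: [0.4, -0.5, -4.2]
opening: 0.0118
t 11.45 pos [0.5509 0.1097 0.1749] rpy [-89.99 -20.19  14.25] F [ 0.4 -0.5 -4.2] open 0.0118
q [  1.   -2.  105.4   5.4  57.1 -15.5]
shift tool now mm [-4.4  4.  -0.4] turn [ 0.02 -0.08  0.19] shift in target axes mm [-4.4  4.  -0.3]
```

```bash
python3 -m crank '[[-1,[-0.001,0,0],[0,0,0.1]],[-1,[-0.001,0,0],[0,0,0.1]],[-1,[-0.001,0,0],[0,0,0]],[-1,[0,0.001,0],[0,0,0]],[-1,[0,0,0],[0,0,0]]]'
python3 -m crank '[[-1,[0,0.001,0],[0,0,0]],[-1,[0,0,0],[0,0,0]]]'
python3 -m crank '[[-1,[0,0.001,0],[0,0,0]],[-1,[0,0,0],[0,0,0]]]'
python3 -m crank '[[-1,[0,0.0005,0],[0,0,0]],[-1,[0,0,0],[0,0,0]]]'
python3 -c "
from h import *
delta(*racktgt(-.105,.1085,.006))"
```

```text
time: 11.95
eef_pos: [0.5493, 0.1092, 0.1741]
tcp_rot: [-90.0, -20.2, 14.3]
contact_force: [5.5, 2.5, -1.1]
opening: 0.0113
time: 12.15
eef_pos: [0.5496, 0.1092, 0.1731]
tcp_rot: [-90.0, -20.2, 14.3]
contact_force: [6.4, 1.4, 0.9]
opening: 0.0114
time: 12.35
eef_pos: [0.55, 0.1093, 0.1722]
tcp_rot: [-90.0, -20.2, 14.3]
contact_force: [7.0, 2.4, 1.0]
opening: 0.0113
time: 12.55
eef_pos: [0.5501, 0.1093, 0.1718]
tcp_rot: [-90.0, -20.2, 14.3]
contact_force: [5.6, 2.5, 1.7]
opening: 0.0113
t 12.55 pos [0.5501 0.1093 0.1718] rpy [-90.02 -20.15  14.26] F [5.6 2.5 1.7] open 0.0113
q [  0.9  -2.  105.7   5.4  56.8 -15.5]
shift tool now mm [-2.5  1.3 -0.2] turn [ 0.05 -0.08  0.15] shift in target axes mm [-2.5  1.3 -0.2]
```

```bash
python3 -m crank '[[-1,[0.0005,0.0005,0],[0,0,0]],[-1,[0,0,0],[0,0,0]]]'
python3 -m crank '[[-1,[0,0.0005,0],[0,0,0]],[-1,[0,0,0],[0,0,0]]]'
python3 -m crank '[[-1,[0,0.0005,0],[0,0,0]],[-1,[0,0,0],[0,0,0]]]'
python3 -m crank '[[-1,[0,0.0005,0],[0,0,0]],[-1,[0,0,0],[0,0,0]]]'
python3 -c "
from h import *
delta(*racktgt(-.105,.1085,.006))"
```

```text
time: 12.75
eef_pos: [0.5504, 0.1094, 0.1711]
tcp_rot: [-90.0, -20.1, 14.3]
contact_force: [5.7, 0.7, 1.2]
opening: 0.0115
time: 12.95
eef_pos: [0.5506, 0.1095, 0.1706]
tcp_rot: [-90.0, -20.1, 14.3]
contact_force: [5.7, 1.7, 1.2]
opening: 0.0115
time: 13.15
eef_pos: [0.5507, 0.1095, 0.1701]
tcp_rot: [-90.0, -20.1, 14.3]
contact_force: [5.8, 1.2, 1.4]
opening: 0.0113
time: 13.35
eef_pos: [0.5509, 0.1096, 0.1696]
tcp_rot: [-90.0, -20.1, 14.3]
contact_force: [5.5, 0.8, 1.9]
opening: 0.0114
t 13.35 pos [0.5509 0.1096 0.1696] rpy [-90.01 -20.09  14.26] F [5.5 0.8 1.9] open 0.0114
q [  1.   -1.7 105.7   5.4  56.6 -15.5]
shift tool now mm [-2.6 -1.  -0.3] turn [ 0.04 -0.08  0.09] shift in target axes mm [-2.6 -0.9 -0.3]
```

```bash
cat >> h.py <<'E'
def tilestat(tag,y0,y1):
    for n in("scene","top"):
        L=ledge(cloud(n,np.load(f"pics/{tag}_{n}.npy")).reshape(-1,3))
        k=(L[:,1]>y0)&(L[:,1]<y1)&(L[:,2]>.015)&(L[:,2]<.16)&(L[:,0]>.007)&(L[:,0]<.024)
        K=L[k]
        if len(K)<20: print(n,len(K));continue
        print(n,len(K),"y",np.round(np.percentile(K[:,1],[1,99]),4),"b",np.round(np.percentile(K[:,2],[0,99,99.7]),4),"a lo/mid/hi",[round(float(np.median(K[(K[:,2]>u)&(K[:,2]<v),0])),4) for u,v in((.02,.05),(.06,.09),(.11,.135))])
E
python3 - <<'E'
from h import *
look("b"); tilestat("b",-.2,-.035); print("standing"); tilestat("0".replace("0","b"),-.02,.06)
E
```

```text
scene 808 y [-0.1789 -0.0408] b [0.0151 0.146  0.1582] a lo/mid/hi [0.0143, 0.0146, 0.0142]
top 245 y [-0.1778 -0.0411] b [0.0156 0.1437 0.1466] a lo/mid/hi [0.0127, 0.0128, 0.0125]
standing
scene 270 y [-0.0198  0.048 ] b [0.0151 0.1434 0.144 ] a lo/mid/hi [0.0142, 0.0142, 0.014]
top 75 y [-0.0173  0.047 ] b [0.0187 0.1437 0.1437] a lo/mid/hi [0.0125, 0.0124, 0.0125]
```

View pics/b_scenec.png

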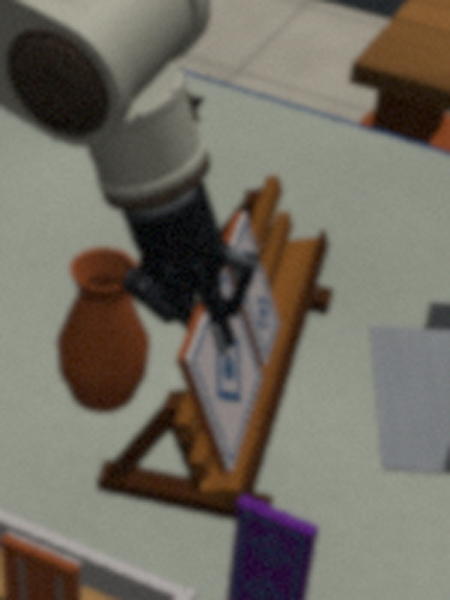

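```bash
python3 -m crank '[[-1,[0,0.0005,0],[0,0,0]],[-1,[0,0,0],[0,0,0]]]'
python3 -m crank '[[-1,[0,0.0005,0],[0,0,0]],[-1,[0,0,0],[0,0,0]]]'
python3 -m crank '[[-1,[0,0.0005,0],[0,0,0]],[-1,[0,0,0],[0,0,0]]]'
```

```text
time: 13.65
eef_pos: [0.551, 0.1094, 0.1695]
tcp_rot: [-90.0, -20.1, 14.3]
contact_force: [-0.1, -1.8, 9.2]
opening: 0.0113
time: 13.85
eef_pos: [0.5511, 0.1095, 0.1696]
tcp_rot: [-90.0, -20.1, 14.3]
contact_force: [-5.3, -2.6, 16.1]
opening: 0.0117
time: 14.05
eef_pos: [0.5513, 0.1095, 0.1696]
tcp_rot: [-90.0, -20.1, 14.3]
contact_force: [-11.4, -4.7, 23.1]
opening: 0.0107
```

Firm contact with the ledge (z force −4 → +23 N). Easing back 1.5 mm and releasing.

```bash
python3 -m crank '[[-1,[0,-0.001,0],[0,0,0]],[-1,[0,-0.0005,0],[0,0,0]],[-0.7,[0,0,0],[0,0,0]],[-0.6,[0,0,0],[0,0,0]],[-0.5,[0,0,0],[0,0,0]],[-0.3,[0,0,0],[0,0,0]],[-0.1,[0,0,0],[0,0,0]],[-0.1,[0,0,0],[0,0,0]]]' 20
python3 - <<'E'
from h import *
look("c"); tilestat("c",-.2,-.035); print("standing"); tilestat("c",-.02,.06)
E
```

```text
time: 14.85
eef_pos: [0.5503, 0.1096, 0.169]
tcp_rot: [-90.0, -20.0, 14.3]
contact_force: [0.5, 0.3, 0.1]
opening: 0.0386
scene 747 y [-0.1798 -0.0404] b [0.0151 0.1437 0.1461] a lo/mid/hi [0.0147, 0.0145, 0.0138]
top 247 y [-0.1779 -0.0401] b [0.0159 0.144  0.145 ] a lo/mid/hi [0.0129, 0.0129, 0.0124]
standing
scene 226 y [-0.0198  0.0475] b [0.0151 0.1439 0.1444] a lo/mid/hi [0.0142, 0.0143, 0.0138]
top 77 y [-0.0179  0.0479] b [0.0159 0.1428 0.1428] a lo/mid/hi [0.0124, 0.0125, 0.0125]
```

View pics/c_scenec.png

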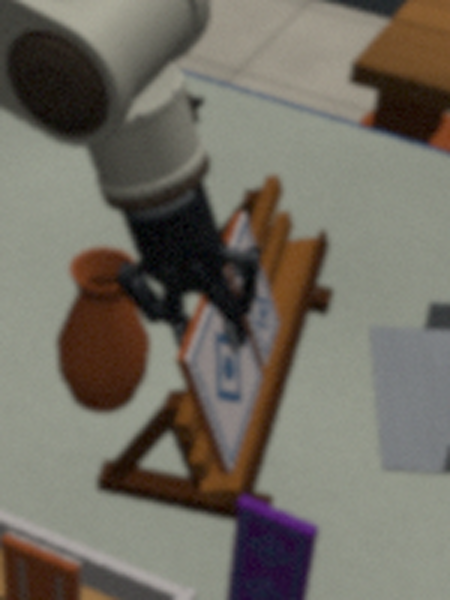

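Released; the tile stays put with its face coplanar with the standing tile. Withdrawing along the slope.

```bash
python3 -m crank '[[-0.1,[0,-0.01,0],[0,0,0]],[-0.1,[0,-0.02,0],[0,0,0]],[-0.1,[0,-0.03,0],[0,0,0]],[-0.1,[0,-0.04,0],[0,0,0]],[-0.1,[0,-0.04,0],[0,0,0]],[0.3,[0,0,0],[0,0,7]],[0.6,[0,0,0],[0,0,7]],[1,[0,0,0],[0,0,6]]]' 50
python3 -m crank '[[1,[0,-0.01,0],[0,-7,0]],[1,[0,-0.01,0],[0,-7,0]],[1,[0,-0.01,0],[0,-7,0]],[1,[0,-0.01,0],[0,-7,0]],[1,[0,0,0],[0,-7,0]],[1,[0,0,0],[0,-7,0]],[1,[0,0,0],[0,-7,0]],[1,[0,0,0],[0,-7,0]]]'
python3 -m crank '[[1,[0,0,0],[0,-7,0]],[1,[0,0,0],[0,-7,0]],[1,[0,0,0],[0,-7,0]],[1,[0,0,0],[0,0,0]]]'
python3 - <<'E'
from h import *
look("d"); tilestat("d",-.2,-.035); print("standing"); tilestat("d",-.026,.06)
d=np.load("pics/d_top.npy"); w=cloud("top",d)
s=w[150:235,285:318].reshape(-1,3); s=s[s[:,2]>.1]
print(len(s),cv2.minAreaRect(s[:,:2].astype(np.float32)*1000) if len(s)>5 else 0)
delta(*uptgt(.5464,-.179,.29,92.3))
E
```

```text
time: 15.75
eef_pos: [0.5037, 0.0976, 0.3025]
tcp_rot: [-90.0, 0.1, 14.2]
contact_force: [-0.8, 0.6, -0.9]
opening: 0.0796
time: 16.55
eef_pos: [0.5037, 0.0977, 0.3414]
tcp_rot: [-90.0, -0.0, 70.5]
contact_force: [-0.2, -0.5, -0.1]
opening: 0.0854
time: 16.95
eef_pos: [0.5037, 0.0977, 0.3413]
tcp_rot: [-90.0, -0.0, 91.4]
contact_force: [-0.2, 0.4, -0.7]
opening: 0.0856
scene 950 y [-0.1795 -0.0393] b [0.015  0.1437 0.1441] a lo/mid/hi [0.0146, 0.0146, 0.0138]
top 128 y [-0.1778 -0.1467] b [0.0154 0.1434 0.1436] a lo/mid/hi [0.0127, 0.0127, 0.0123]
standing
scene 432 y [-0.0239  0.0476] b [0.0159 0.1431 0.1439] a lo/mid/hi [0.0139, 0.0138, 0.0139]
top 0
182 ((546.5611572265625, -179.18801879882812), (69.52690887451172, 12.888574600219727), 3.1451196670532227)
t 17.05 pos [0.5038 0.0977 0.3411] rpy [-9.003e+01 -1.000e-02  9.104e+01] F [ 1.3 -0.8  0.2] open 0.0855
q [  2.4   0.3  81.6   0.   98.1 -88.7]
shift tool now mm [-277.4   51.1  -37.5] turn [ 0.03 -1.26  0.01] shift in target axes mm [-278.2   51.1  -31.4]
```

View pics/d_top.png

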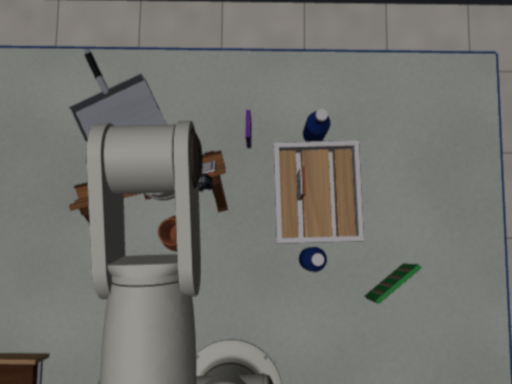

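Top picture: the border is still in the left groove at (300,183), untouched. Moving over it.

```bash
python3 -m crank '[[1,[-0.03,0,-0.004],[0,-1.2,0]],[1,[-0.04,0,-0.005],[0,0,0]],[1,[-0.04,0.005,-0.005],[0,0,0]],[1,[-0.04,0.01,-0.005],[0,0,0]],[1,[-0.04,0.01,-0.005],[0,0,0]],[1,[-0.04,0.01,-0.005],[0,0,0]],[1,[-0.04,0.01,-0.003],[0,0,0]],[1,[-0.008,0.005,0],[0,0,0]]]'
python3 -m crank '[[1,[0,0,0],[0,0,0]]]'
python3 - <<'E'
from h import *
delta(*uptgt(.5465,-.1792,.120,92.3))
E
```

```text
time: 17.85
eef_pos: [0.547, -0.1822, 0.2892]
tcp_rot: [-89.9, -0.0, 92.1]
contact_force: [0.2, 0.1, 0.3]
opening: 0.0853
time: 17.95
eef_pos: [0.5469, -0.1798, 0.2897]
tcp_rot: [-89.9, -0.1, 92.2]
contact_force: [-0.3, 1.0, 0.6]
opening: 0.0853
t 17.95 pos [ 0.5469 -0.1798  0.2897] rpy [-8.991e+01 -6.000e-02  9.220e+01] F [-0.3  1.   0.6] open 0.0853
q [ -25.9    8.3   78.9    0.    92.9 -118.1]
shift tool now mm [4.000e-01 1.697e+02 1.000e-01] turn [-0.09 -0.1   0.06] shift in target axes mm [  0.6 169.7   0.4]
```

```bash
python3 -m crank '[[1,[0.0005,0.04,0],[0,0,0]],[1,[0,0.04,0],[0,0,0]],[1,[0,0.04,0],[0,0,0]],[1,[0,0.03,0],[0,0,0]],[1,[0,0.015,0],[0,0,0]],[1,[0,0.004,0],[0,0,0]],[1,[0,0,0],[0,0,0]]]'
python3 - <<'E'
from h import *
delta(*uptgt(.5465,-.1792,.120,92.3))
p,d=grab_frame("scene");cv2.imwrite("pics/s5.png",cv2.resize(p[130:310,130:330],None,fx=3,fy=3,interpolation=cv2.INTER_CUBIC))
E
```

```text
time: 18.65
eef_pos: [0.5477, -0.1779, 0.1227]
tcp_rot: [-90.1, 0.0, 92.5]
contact_force: [0.8, 0.2, 0.0]
opening: 0.0859
t 18.65 pos [ 0.5477 -0.1779  0.1227] rpy [-9.005e+01  1.000e-02  9.246e+01] F [0.8 0.2 0. ] open 0.0859
q [ -25.7   13.3   92.7    0.    74.  -118.1]
shift tool now mm [-1.3  2.7  1.3] turn [ 0.05  0.16 -0.01] shift in target axes mm [-1.3  2.7  1.3]
```

View pics/s5.png

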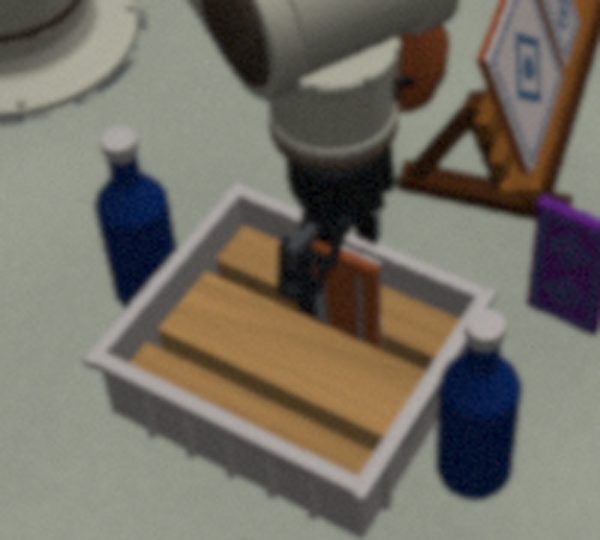

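The fingers straddle the border at crop (320,280). Closing.

```bash
python3 -m crank '[[1,[-0.001,0.003,0],[0,0,0]],[0.2,[0,0,0],[0,0,0]],[0.2,[0,0,0],[0,0,0]],[-0.4,[0,0,0],[0,0,0]],[-1,[0,0,0],[0,0,0]],[-1,[0,0,0],[0,0,0]],[-1,[0,0,0],[0,0,0]],[-1,[0,0,0],[0,0,0]]]' 50
python3 -m crank '[[-1,[0,0,0],[0,0,0]],[-1,[0,0,0],[0,0,0]],[-1,[0,0,0],[0,0,0]]]'
python3 - <<'E'
from h import *
delta(*uptgt(.5465,-.1792,.120,92.3))
E
python3 -m crank '[[-1,[0,-0.01,0],[0,0,0]],[-1,[0,-0.02,0],[0,0,0]],[-1,[0,-0.03,0],[0,0,0]],[-1,[0,-0.035,0],[0,0,0]],[-1,[0,-0.035,0],[0,0,0]],[-1,[0,-0.035,0],[0,0,0]],[-1,[0,-0.035,0],[0,0,0]],[-1,[0,-0.035,0],[0,0,0]]]'
python3 - <<'E'
from h import *
p,d=grab_frame("scene");cv2.imwrite("pics/s6.png",cv2.resize(p[60:310,130:350],None,fx=2.4,fy=2.4,interpolation=cv2.INTER_CUBIC))
delta(*racktgt(.1,.18,.012))
E
```

```text
time: 19.5
eef_pos: [0.5473, -0.1792, 0.1187]
tcp_rot: [-90.0, -0.0, 92.5]
contact_force: [-0.4, 0.6, 2.2]
opening: 0.0115
time: 19.8
eef_pos: [0.5473, -0.1792, 0.1187]
tcp_rot: [-90.0, -0.0, 92.5]
contact_force: [0.3, 1.2, 3.9]
opening: 0.0112
t 19.8 pos [ 0.5473 -0.1792  0.1187] rpy [-9.001e+01 -1.000e-02  9.246e+01] F [0.3 1.2 3.9] open 0.0112
q [ -25.8   13.5   92.9    0.    73.6 -118.3]
shift tool now mm [ 0.1 -1.3  0.8] turn [0.01 0.16 0.01] shift in target axes mm [ 0.1 -1.3  0.8]
time: 20.6
eef_pos: [0.5468, -0.179, 0.3554]
tcp_rot: [-90.0, -0.0, 92.5]
contact_force: [1.0, 0.4, -2.2]
opening: 0.0114
t 20.65 pos [ 0.5474 -0.1793  0.3615] rpy [-90.34   0.18  92.46] F [-1.9 -0.5  5.2] open 0.0115
q [ -25.8    7.8   71.3    0.   100.5 -118.3]
shift tool now mm [484.8 120.8  48.1] turn [-13.22  77.34 -16.71] shift in target axes mm [  8.2 133.5 483.8]
```

View pics/s6.png

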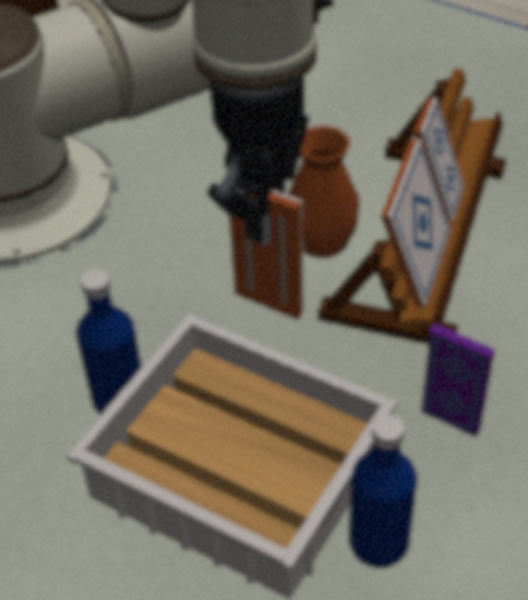

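Border held at (265,250). The square and the standing tile are in place on the rack at (420,220) and (443,160). Carrying the border over.

```bash
python3 -m crank '[[-1,[0.03,0,0.003],[0,0,0]],[-1,[0.04,0,0.004],[0,0,0]],[-1,[0.04,0,0.004],[0,0,0]],[-1,[0.04,0,0.004],[0,0,0]],[-1,[0.04,0,0.004],[0,0,0]],[-1,[0.04,0,0.004],[0,0,0]],[-1,[0.04,0,0.004],[0,0,0]],[-1,[0.04,0,0.004],[0,0,0]]]'
python3 -m crank '[[-1,[0.04,0,0.004],[0,0,0]],[-1,[0.04,0,0.004],[0,0,0]],[-1,[0.04,0,0.004],[0,0,0]],[-1,[0.035,0,0.004],[0,0,0]],[-1,[0.02,0,0.001],[0,0,0]],[-1,[0,0,0],[0,7,0]],[-1,[0,0,0],[0,7,0]],[-1,[0,0,0],[0,7,0]]]'
python3 -m crank '[[-1,[0,0,0],[0,7,0]],[-1,[0,0,0],[0,7,0]],[-1,[0,0,0],[0,7,0]],[-1,[0,0,0],[0,7,0]],[-1,[0,0,0],[0,7,0]],[-1,[0,0,0],[0,7,0]],[-1,[0,0,0],[0,7,0]],[-1,[0,0,0],[0,7,0]]]'
python3 -m crank '[[-1,[0,0,0],[0,1,-5]],[-1,[0,0,0],[0,0,-5]],[-1,[0,0,0],[0,0,-5]],[-1,[0,0,0],[0,0,-5]],[-1,[0,0,0],[0,0,0]]]'
python3 - <<'E'
from h import *
delta(*racktgt(.1,.14,.014))
E
```

```text
time: 21.45
eef_pos: [0.5022, 0.1306, 0.3539]
tcp_rot: [-90.0, -0.0, 92.5]
contact_force: [0.4, -0.4, -2.2]
opening: 0.0118
time: 22.25
eef_pos: [0.4782, 0.3034, 0.3537]
tcp_rot: [-90.0, 0.0, 71.2]
contact_force: [0.1, 0.2, -2.4]
opening: 0.0114
time: 23.05
eef_pos: [0.4783, 0.3031, 0.3538]
tcp_rot: [-90.0, 0.0, 15.2]
contact_force: [0.3, -0.5, -2.8]
opening: 0.0117
time: 23.55
eef_pos: [0.4771, 0.303, 0.354]
tcp_rot: [-89.9, -20.1, 14.5]
contact_force: [-0.2, -0.0, -2.1]
opening: 0.0113
t 23.55 pos [0.4771 0.303  0.354 ] rpy [-89.94 -20.12  14.47] F [-0.2 -0.  -2.1] open 0.0113
q [26.8 -5.1 87.4 -4.2 78.  12.5]
shift tool now mm [-35.8 148.8  -1.1] turn [-0.11  0.13  0.12] shift in target axes mm [-35.5 148.9  -0.9]
```

```bash
python3 -m crank '[[-1,[-0.018,0.02,-0.001],[-0.1,0.1,0.1]],[-1,[-0.018,0.03,0],[0,0,0]],[-1,[0,0.035,0],[0,0,0]],[-1,[0,0.03,0],[0,0,0]],[-1,[0,0.02,0],[0,0,0]],[-1,[0,0.012,0],[0,0,0]],[-1,[0,0,0],[0,0,0]]]'
python3 - <<'E'
from h import *
delta(*racktgt(.1,.1077,.006))
look("e"); tilestat("e",.055,.15)
E
```

```text
time: 24.25
eef_pos: [0.4945, 0.306, 0.2016]
tcp_rot: [-90.0, -19.7, 14.3]
contact_force: [0.3, -0.3, -1.9]
opening: 0.0114
t 24.25 pos [0.4945 0.306  0.2016] rpy [-90.04 -19.67  14.32] F [ 0.3 -0.3 -1.9] open 0.0114
q [26.2  0.2 99.9 -4.6 60.8 13.5]
shift tool now mm [-7.7 32.   0.5] turn [ 0.05 -0.02 -0.33] shift in target axes mm [-7.9 31.9  0.4]
scene 360 y [0.0572 0.1295] b [0.0326 0.1582 0.1588] a lo/mid/hi [0.0182, 0.0187, 0.0186]
top 175 y [0.0612 0.1148] b [0.0356 0.1575 0.1582] a lo/mid/hi [0.0178, 0.0179, 0.0181]
```

View pics/e_scenec.png

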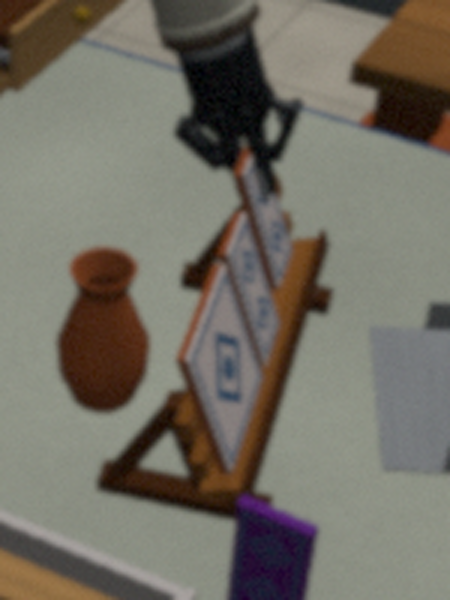

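The border hangs clear above the free +y part, crop (268,215), with about a 13 mm gap to the standing tile. Lowering it.

```bash
python3 -m crank '[[-1,[-0.001,0.01,0],[0,0,-0.3]],[-1,[-0.001,0.008,0],[0,0,0]],[-1,[-0.001,0.006,0],[0,0,0]],[-1,[0,0.003,0],[0,0,0]],[-1,[0,0,0],[0,0,0]],[-1,[0,0,0],[0,0,0]]]'
python3 -c "
from h import *
delta(*racktgt(.1,.1077,.006))"
python3 -m crank '[[-1,[-0.001,0,0],[0,0,0]],[-1,[-0.001,0,0],[0,0,0]],[-1,[0,0,0],[0,0,0]]]'
python3 -m crank '[[-1,[0,0.001,0],[0,0,0]],[-1,[0,0,0],[0,0,0]]]'
```

```text
time: 24.95
eef_pos: [0.5008, 0.3079, 0.177]
tcp_rot: [-90.0, -20.2, 14.3]
contact_force: [0.6, -0.5, -3.0]
opening: 0.0115
t 24.95 pos [0.5008 0.3079 0.177 ] rpy [-90.   -20.21  14.33] F [ 0.6 -0.5 -3. ] open 0.0115
q [ 26.1   1.7 101.4  -4.8  57.2  13.7]
shift tool now mm [-5.7  6.5  0.2] turn [ 0.01 -0.01  0.21] shift in target axes mm [-5.7  6.5  0.2]
time: 25.25
eef_pos: [0.4988, 0.3074, 0.1762]
tcp_rot: [-90.0, -20.2, 14.3]
contact_force: [-0.8, 0.1, -3.2]
opening: 0.0113
time: 25.45
eef_pos: [0.4993, 0.3075, 0.1751]
tcp_rot: [-90.0, -20.2, 14.3]
contact_force: [-0.1, 0.0, -2.6]
opening: 0.0115
```

```bash
python3 -m crank '[[-1,[-0.0005,0.0015,0],[0,0,0.2]],[-1,[0,0.0015,0],[0,0,0]],[-1,[0,0,0],[0,0,0]]]'
python3 -m crank '[[-1,[0,0.001,0],[0,0,0]],[-1,[0,0,0],[0,0,0]]]'
python3 -m crank '[[-1,[0,0.0005,0],[0,0,0]],[-1,[0,0,0],[0,0,0]]]'
python3 -m crank '[[-1,[0,0.0005,0],[0,0,0]],[-1,[0,0,0],[0,0,0]]]'
python3 -c "
from h import *
delta(*racktgt(.1,.1077,.006))"
```

```text
time: 25.75
eef_pos: [0.4998, 0.3076, 0.1719]
tcp_rot: [-90.0, -20.0, 14.3]
contact_force: [-0.6, -1.0, -2.7]
opening: 0.0118
time: 25.95
eef_pos: [0.5002, 0.3077, 0.1711]
tcp_rot: [-90.0, -20.0, 14.3]
contact_force: [0.3, -0.7, -2.6]
opening: 0.0115
time: 26.15
eef_pos: [0.5003, 0.3078, 0.1707]
tcp_rot: [-90.0, -20.0, 14.3]
contact_force: [0.6, -0.1, -3.3]
opening: 0.0118
time: 26.35
eef_pos: [0.5005, 0.3078, 0.1702]
tcp_rot: [-90.0, -20.0, 14.3]
contact_force: [-0.3, 0.1, -2.5]
opening: 0.0115
t 26.35 pos [0.5005 0.3078 0.1702] rpy [-90.01 -20.    14.33] F [-0.3  0.1 -2.5] open 0.0115
q [ 26.1   2.1 101.8  -4.8  56.6  13.8]
shift tool now mm [-3.   0.3  0.2] turn [ 0.01 -0.01 -0.  ] shift in target axes mm [-3.   0.3  0.2]
```

Now touch the back first, then the ledge.

```bash
python3 -m crank '[[-1,[-0.0005,0,0],[0,0,0]],[-1,[0,0,0],[0,0,0]]]'
python3 -m crank '[[-1,[-0.0005,0,0],[0,0,0]],[-1,[0,0,0],[0,0,0]]]'
python3 -m crank '[[-1,[0,0.0005,0],[0,0,0]],[-1,[0,0,0],[0,0,0]]]'
python3 -m crank '[[-1,[0,0.0005,0],[0,0,0]],[-1,[0,0,0],[0,0,0]]]'
python3 -m crank '[[-1,[0,0.0005,0],[0,0,0]],[-1,[0,0,0],[0,0,0]]]'
```

```text
time: 26.55
eef_pos: [0.5, 0.3077, 0.1701]
tcp_rot: [-90.0, -20.0, 14.3]
contact_force: [0.3, 0.5, -2.6]
opening: 0.0116
time: 26.75
eef_pos: [0.4998, 0.3076, 0.1702]
tcp_rot: [-90.0, -20.1, 14.3]
contact_force: [4.8, 1.4, -3.0]
opening: 0.0115
time: 26.95
eef_pos: [0.5, 0.3077, 0.1698]
tcp_rot: [-90.0, -20.0, 14.3]
contact_force: [3.9, 1.5, -0.9]
opening: 0.0116
time: 27.15
eef_pos: [0.5001, 0.3077, 0.1693]
tcp_rot: [-90.0, -20.0, 14.3]
contact_force: [4.1, 0.4, 2.2]
opening: 0.0117
time: 27.35
eef_pos: [0.5003, 0.3078, 0.1689]
tcp_rot: [-90.0, -20.0, 14.3]
contact_force: [3.9, 1.7, 3.5]
opening: 0.0116
```

```bash
python3 -m crank '[[-1,[0,0.0005,0],[0,0,0]],[-1,[0,0,0],[0,0,0]]]'
python3 -m crank '[[-1,[0,0.0005,0],[0,0,0]],[-1,[0,0,0],[0,0,0]]]'
```

```text
time: 27.55
eef_pos: [0.5004, 0.3078, 0.1689]
tcp_rot: [-90.0, -20.1, 14.3]
contact_force: [-2.1, -2.3, 10.8]
opening: 0.0116
time: 27.75
eef_pos: [0.5005, 0.3078, 0.1689]
tcp_rot: [-90.0, -20.1, 14.3]
contact_force: [-7.3, -4.4, 18.4]
opening: 0.0113
```

Seated on ledge and slats. Ease off and release.

```bash
python3 -m crank '[[-1,[0,-0.0005,0],[0,0,0]],[-1,[0,-0.0005,0],[0,0,0]],[-0.7,[0,0,0],[0,0,0]],[-0.6,[0,0,0],[0,0,0]],[-0.5,[0,0,0],[0,0,0]],[-0.3,[0,0,0],[0,0,0]],[-0.1,[0,0,0],[0,0,0]],[-0.1,[0,0,0],[0,0,0]]]' 20
python3 -m crank '[[-0.1,[0,-0.01,0],[0,0,0]],[-0.1,[0,-0.02,0],[0,0,0]],[-0.1,[0,-0.03,0],[0,0,0]],[-0.1,[0,-0.04,0],[0,0,0]],[-0.1,[0,-0.04,0],[0,0,0]],[-0.1,[-0.04,-0.02,0],[0,0,0]],[-0.1,[-0.05,-0.02,0],[0,0,0]],[-0.1,[-0.05,0,0],[0,0,0]]]'
python3 - <<'E'
from h import *
look("f")
for n,a,b in(("sq",-.21,-.035),("st",-.026,.052),("bo",.055,.15)): print(n); tilestat("f",a,b)
delta(*racktgt(.1,.14,.014))
E
```

```text
time: 28.55
eef_pos: [0.5, 0.3077, 0.1684]
tcp_rot: [-90.0, -20.0, 14.3]
contact_force: [0.4, 0.6, -0.1]
opening: 0.0384
time: 29.35
eef_pos: [0.3154, 0.2604, 0.292]
tcp_rot: [-89.9, -20.2, 14.3]
contact_force: [-0.3, 0.1, 1.0]
opening: 0.0386
sq
scene 949 y [-0.1795 -0.0397] b [0.0152 0.1439 0.1444] a lo/mid/hi [0.0146, 0.0144, 0.0139]
top 571 y [-0.177 -0.039] b [0.0164 0.1441 0.1454] a lo/mid/hi [0.0128, 0.0128, 0.0123]
st
scene 429 y [-0.024   0.0477] b [0.0152 0.1436 0.1443] a lo/mid/hi [0.0139, 0.0139, 0.0139]
top 291 y [-0.0222  0.0469] b [0.015  0.1434 0.1452] a lo/mid/hi [0.0125, 0.0125, 0.0123]
bo
scene 382 y [0.0593 0.1324] b [0.0161 0.1445 0.1452] a lo/mid/hi [0.0142, 0.0136, 0.0138]
top 302 y [0.0617 0.1311] b [0.0162 0.1451 0.1456] a lo/mid/hi [0.0123, 0.0123, 0.0121]
t 29.45 pos [0.3123 0.2596 0.2891] rpy [-89.98 -20.    14.41] F [0.7 1.3 0.1] open 0.0382
q [ 33.6 -24.2 109.3  -6.6  76.   19.7]
shift tool now mm [146.9 146.1   0. ] turn [-0.05  0.07  0.  ] shift in target axes mm [146.9 146.1   0.3]
```

View pics/f_scenec.png

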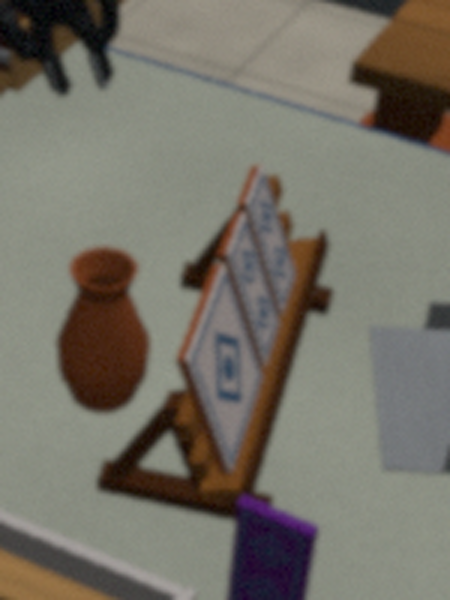

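View pics/f_top.png

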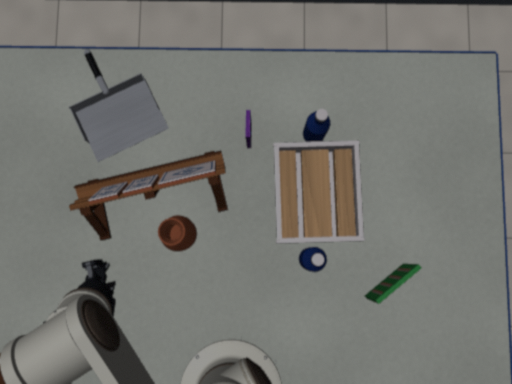

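The top picture shows all three tiles side by side on the ledge (row ~180, columns 95–215). The crate is empty, and the bottles, vase and dustpan are where they were. The gripper is clear at (95,275).

```bash
python3 -c "
from bench import *
print(get_obs()['time'],sign_off())"
```

```text
the job is handed in; nothing more can be done
29.45 None
```

I took the square tile and then the border tile out of the crate and stood both on the rack ledge. The square is on the −y side of the standing tile and the border on the +y side. Each was lowered in steps of about 0.5 mm at the end until it touched, then released. The job was handed in at 29.45 s.

- **Last checks:** Along the ledge the square spans −179 to −39 mm, the standing tile −23 to +47 mm (not moved within what the cameras can tell), and the border +61 to +131 mm. So nothing overlaps or hangs past the ±200 mm ends, and the glazed faces look outward.
- **Other things:** The bottles, vase, dustpan and the two look-alikes appear unmoved in the top picture, and the gripper was clear of everything.
- **Contact force:** The highest force I read while seating a tile was about 26 N, for the square. Forces were only read at the end of each move.
- **Small disagreements:** The square's lower edge reads about 0.5 mm further out than its top (roughly 0.3°). The two cameras disagree by about 1.5 mm in depth, but both show the three faces in the same plane to within about 1 mm.

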